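# Find the tattoo pen with the wobbly grip and pull it for repair

### The arm

A 6-joint arm with a two-finger parallel gripper is mounted at the origin on the work surface. World frame = base frame: x ahead of the robot, y to its left, z up, the work surface at z = 0. Lengths are in m, angles in degrees, forces in N, time in s.
With the tool pointing down it reaches from about 0.3 to 0.75 m from the base axis. Payload 8.5 kg.
Tool frame: the origin (TCP) lies at the very end of the fingers, on their centre line; the grasp point (between the pads) lies 19 mm behind it (env.hold_point_z is the distance from the TCP to the grasp point, in m); z points along the fingers, y is the line along which they close (so a half turn about z gives the same grasp; the last joint's range is limited). The gripper opens to 85 mm and grips with 20 to 120 N. Pads are 22 mm wide; open, the fingers measure 114 mm over their backs; the gripper's body (76 mm by 85 mm) begins 54 mm behind the grasp point. The pads swing forward as they close: fully open they stand 13 mm farther back than shut.
Start: joints at [-88.539, 21.807, 74.336, -0, 83.858, -12.336], TCP at [0.131, -0.534, 0.21] pointing down, gripper open.
Joint ranges: [-178.18, 178.18], [-50.72, 133.34], [12.68, 142.11], [-81.47, 261.47], [9.98, 163.14], [-165.26, 165.26]. Speed limits (degrees/s): [136.94, 136.94, 180, 180, 180, 180].

### API

Orientations are given as a 3x3 rotation matrix whose columns are the frame's x, y, z axes.
In Python, from rig import env, optics gives the robot as it stands.
- The arm moves only by the shell command python3 -m jog 'ROWS' [OPENING] [FORCE]. ROWS is JSON, a list of rows, each an object with "linear": the shift along the tool's x, y, z in units of 40 mm (1.0 is 40 mm), a list of three; "roll": the turn about the tool's z in units of 5 degrees (1.0 is 5 degrees). A call has 1 to 12 rows; each row shifts and turns the commanded pose from where the row before left it, along the tool's axes as they then stand; what a row does not reach is not made up. A row lasts 1/12 s, in which the tool goes at most 41.7 mm and 7.16 degrees, less where a joint would pass 70% of its speed; a pose out of reach is approached as far as the arm can. A call is refused whole if a number of a shift passes 1 or a number of a turn 1, either way. A call with a gripper value outside its range is refused whole. OPENING is the opening, from -1 (shut) to 1 (fully open), set as the call begins (- or left out, the last holds). The fingers move at their own pace and stop on an object; FORCE is the grip in N (left out, the last holds). Time passes only in rows, so rows that do not move let the fingers close. It gives the time, the measured TCP pose, the force, the opening and the grip force at its end, in the units of the state.
- env.observe(): the state, without advancing time (a new reading comes with each control period).
- optics.get_image(name): name is "side" or "top"; returns the picture (384x512x3 uint8, red, green, blue); there is no depth.
- optics.calibration(name): a dict with "fov_y" (degrees; the focal length in pixels is half the picture's height over the tangent of half this angle, whatever the lens; pixels are square), "cx", "cy" (the principal point, pixels), "D" ([k1, k2, p1, p2, k3] as OpenCV has them; the pictures are not rectified), "T" (4x4, takes a point from camera to world coordinates). Camera axes: x right, y down, z forward; pixel columns grow to the right and rows downward; lengths in m; the calibration is good to about 2 mm. A picture is of the moment at which its call begins. calibration takes no time and is no camera call.
- env.close_job(): hands the job in; it is judged then, once.
The state is a dict: "time_s": time; "q": joint angles; "qvel": joint speeds; "joint_efforts": joint torques, N m; "position": TCP position; "tool_rot": TCP orientation; "ft_force": force on the tool from outside, world axes, zero at the start; "wrist_torque": the same for the moment, N m; "grip_width": finger opening in m; "gripper_force": force on a finger pad.
Only numpy, scipy, OpenCV 4.12 (cv2) and the standard library are available. Lean on these libraries where they do the work, as an engineer would, in place of code of your own. Each camera call takes 0.05 s, during which the arm holds its last target. There are 200 camera calls.

### The job

One of the three tattoo pens in the aluminium holder has a worn joint where its red grip meets its square body. Rock the grips one after another, gently, first away from you and then back towards you past upright, square to the holder's long faces, until you have felt which one has play. Lift that loose pen out and lower it, body down and without dropping it, into the empty steel beaker; leave the two sound pens seated and everything else in place.

Things in the scene. Friction and masses are not known exactly. Their poses are not given: they have to be found in the camera images.
- holder: Fixed aluminium block, 72 (x) x 270 (y) x 60 mm, origin centre of underside, +x away from the robot (yaw within 0.3 rad). Three pockets in a row along y, 85 mm apart, each with a pen that looks alike; which is loose is unknown. The pens' poses are not given; the rules call the loose one pen_c (its grip joint pen_c_grip, + away from the robot), the sound ones pen_a, pen_b.
- holder_hole0 (a point): Mouth centre of the +y (robot's left) pocket (top face, z 60 mm): square, 37.6 mm wide, 50 mm deep, axes as the holder's; a pen stands in it. Pen: square body 36 x 36 x 62 mm, foot at z 10 mm, 12 mm proud of the holder; above it, z 74 to 132 mm, a round red grip 28 mm across, then a thin nose to z 144 mm. Mass about 0.22 kg, origin at the foot.
- holder_hole1 (a point): Mouth centre of the middle pocket (top face, z 60 mm): square, 37.6 mm wide, 50 mm deep, axes as the holder's; a pen stands in it. Grips pivot at z 72 mm about the holder's y axis only. The loose grip moves freely (under 1 N) 0.22 rad either way to a stop: 9 mm at z 115 mm. A sound grip is springy and gives under 1.5 mm. Slop in the pocket adds up to 2 mm either way.
- holder_hole2 (a point): Mouth centre of the -y (robot's right) pocket (top face, z 60 mm): square, 37.6 mm wide, 50 mm deep, axes as the holder's; a pen stands in it. To feel play, straddle a grip along the holder's x with fingers a few mm open: clamping it masks the play. Clamped the same way it can be lifted; 55 mm clears the pocket. The walls bear three times the sideways force at the grip: keep that under 8 N.
- beaker: Fixed empty steel beaker, open on top, outer radius 45 mm at the rim, 80 mm tall, wall 3 mm. Origin: centre of underside. A pen held lightly by its round grip swings if carried briskly: grip it firmly (60 N or more does no harm) and carry it smoothly, foot above the other pens' noses.
- beaker_in (a point): Centre of the beaker's inner floor, a few mm above the table.
- ink_bottle: Bystander: black bottle with pointed cap, radius 17 mm, 95 mm tall; origin centre of underside. Leave alone.
- coffee_cup: Bystander: white lidded cup, radius 38 mm, 110 mm tall; origin centre of underside. Leave alone.
- salve_jar: Bystander: white jar with blue lid, radius 35 mm, 55 mm tall; origin centre of underside. Leave alone.
Mind the look-alikes: they are no part of the job. What is shaped like the beaker but orange is not meant.

How it is judged:
By the outcome, as a careful person would: the job done as asked, in the order asked, and still so for the second after the job is handed in, with the robot touching nothing.
It also fails if it takes over 72 s, if anything falls off the work surface, if the arm or the gripper's body presses on something with over 40 N, if the wrist force passes 120 N, or if a joint passes its speed limit or range.

## Working session

There is one attempt and no reset: what is moved stays moved. The work goes in short steps, Python scripts to look and compute and a shell command to move; the robot and the scene stay as the last step left them, time stands still between calls to the robot, and variables do not carry over. Pictures are saved under pics/ and viewed, at most 10 in all, crops included, and the job is handed in when it is done.

```bash
ls; mkdir -p pics; python3 - <<'E'
from rig import env, optics
import cv2
for n in("side","top"):
    im=optics.get_image(n); cv2.imwrite(f"pics/{n}0.png",im[:,:,::-1])
    c=optics.calibration(n); print(n,c)
s=env.observe(); print(s, env.hold_point_z)
E
```

```text
pics
side {'fov_y': 57.91138507108319, 'cx': 254.97731819457454, 'cy': 190.24109959199313, 'D': array([-0.09469959,  0.        ,  0.        ,  0.        ,  0.        ]), 'T': array([[ 0.85486044, -0.33521584,  0.39603532,  0.2800666 ],
       [-0.51867415, -0.57241749,  0.63507114, -0.58121738],
       [ 0.01381163, -0.74831047, -0.66320485,  0.59070506],
       [ 0.        ,  0.        ,  0.        ,  1.        ]])}
top {'fov_y': 55.75096907327474, 'cx': 255.5667896130539, 'cy': 192.03146493597816, 'D': array([-0.09242679,  0.        ,  0.        ,  0.        ,  0.        ]), 'T': array([[ 0.00347315, -0.99758466,  0.06937424,  0.51461413],
       [-0.99969521, -0.00515942, -0.02414245, -0.07616978],
       [ 0.02444207, -0.06926924, -0.99729853,  0.9165297 ],
       [ 0.        ,  0.        ,  0.        ,  1.        ]])}
{'time_s': 0.1, 'q': array([-8.85412205e+01,  2.18374104e+01,  7.43783626e+01,  7.22064568e-04,
        8.38578363e+01, -1.23355747e+01]), 'qvel': array([-0.08060435, -0.03806098, -0.10134533, -0.05795139,  0.052517  ,
       -0.03717915]), 'joint_efforts': array([ 5.92180935e-03, -4.49216723e+01, -2.31652629e+01, -1.21640323e-04,
        3.67044806e-03,  4.43202893e-06]), 'position': array([ 0.13113661, -0.53384974,  0.20988296]), 'tool_rot': array([[ 9.71158106e-01,  2.38436432e-01, -2.01801451e-05],
       [ 2.38436260e-01, -9.71157299e-01,  1.28462489e-03],
       [ 2.86703279e-04, -1.25238555e-03, -9.99999175e-01]]), 'ft_force': array([-0.03806046,  0.07158378, -0.4340505 ]), 'wrist_torque': array([ 0.07196618, -0.01782924, -0.0016192 ]), 'gripper_force': 0.0, 'grip_width': 0.08530144656889012} 0.0187
```

View pics/side0.png

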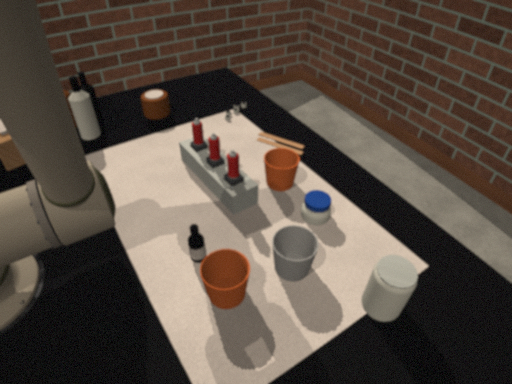

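View pics/top0.png

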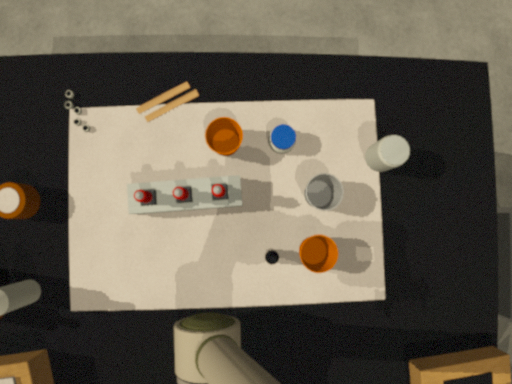

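```bash
cat > h.py <<'E'
import numpy as np, cv2
from rig import env, optics
def cal(n):
    c=optics.calibration(n); f=192/np.tan(np.radians(c["fov_y"]/2))
    return np.array([[f,0,c["cx"]],[0,f,c["cy"]],[0,0,1]]),c["D"],c["T"]
def ray(n,p):
    K,D,T=cal(n); u=cv2.undistortPoints(np.array(p,float).reshape(-1,1,2),K,D)[:,0]
    return T[:3,3],np.c_[u,np.ones(len(u))]@T[:3,:3].T
def onz(n,p,z):
    o,d=ray(n,p); return o+d*((z-o[2])/d[:,2])[:,None]
def proj(n,P):
    K,D,T=cal(n); R=T[:3,:3].T
    return cv2.projectPoints(np.array(P,float).reshape(-1,1,3),cv2.Rodrigues(R)[0],-R@T[:3,3],K,D)[0][:,0]
def tri(p,q):
    o1,d1=ray("top",[p]);o2,d2=ray("side",[q]);d1=d1[0];d2=d2[0]
    s=np.linalg.lstsq(np.c_[d1,-d2],o2-o1,rcond=None)[0]
    a=o1+s[0]*d1;b=o2+s[1]*d2; return (a+b)/2,np.linalg.norm(a-b)
def red(im):
    h=cv2.cvtColor(im,cv2.COLOR_RGB2HSV); return (((h[...,0]<5)|(h[...,0]>172))&(h[...,1]>140)&(h[...,2]>60)).astype(np.uint8)
def blobs(m,a=40):
    n,l,s,c=cv2.connectedComponentsWithStats(m); return [(i,s[i],c[i]) for i in range(1,n) if s[i][4]>=a],l
E
python3 - <<'E'
from h import *
t=cv2.imread("pics/top0.png")[:,:,::-1];s=cv2.imread("pics/side0.png")[:,:,::-1]
for n,im in(("top",t),("side",s)):
    b,l=blobs(red(im)); print(n,[(x[1].tolist(),x[2].round(1).tolist()) for x in b])
for nm,im,(x,y,w,h),k in(("top",t,(115,165,240,60),3.3),("side",s,(170,105,160,185),3.2)):
    cv2.imwrite(f"pics/{nm}c.png",cv2.resize(im[y:y+h,x:x+w],None,fx=k,fy=k,interpolation=cv2.INTER_CUBIC)[:,:,::-1])
E
```

```text
top [([212, 184, 14, 14, 84], [218.8, 191.4]), ([174, 187, 15, 14, 89], [182.5, 194.0]), ([138, 190, 14, 13, 107], [145.7, 196.4])]
side [([193, 124, 10, 20, 153], [197.3, 133.9]), ([209, 138, 11, 22, 174], [214.0, 149.1]), ([228, 155, 11, 23, 194], [232.9, 166.4])]
```

View pics/topc.png

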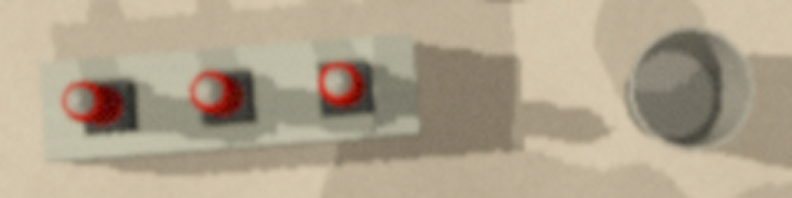

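View pics/sidec.png

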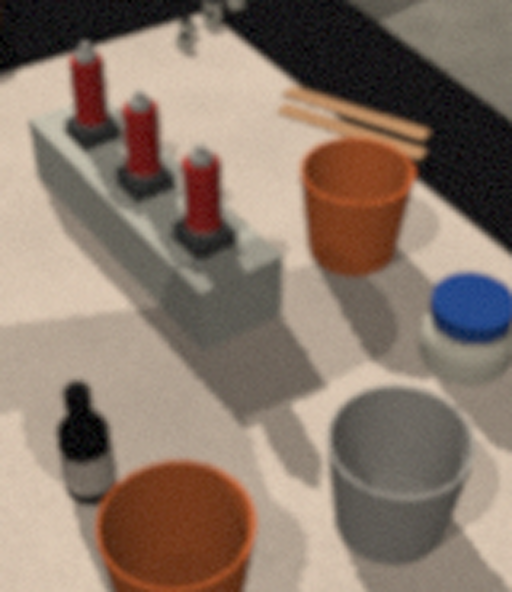

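```bash
python3 - <<'E'
from h import *
np.set_printoptions(precision=4,suppress=True)
T=lambda p:np.array(p)/3.3+[115,165]; S=lambda p:np.array(p)/3.2+[170,105]
for a,b in zip([(78,102),(210,93),(340,84)],[(84,48),(139,102),(202,156)]): print("nose",*tri(T(a),S(b)))
print("rim",*tri(T((690,88)),S((400,443))))
print("corner",*tri(T((417,37)),S((280,258))), tri(T((420,132)),S((207,291))),tri(T((48,160)),S((31,124))))
c=onz("top",T([(42,62),(417,37),(420,132),(48,160)]),.06); print(c,c.mean(0),[np.linalg.norm(c[i]-c[i-1]) for i in range(4)])
v=(c[0]+c[3]-c[1]-c[2])[:2]; print("yaw",np.degrees(np.arctan2(-v[0],v[1])))
b=onz("side",S([(331,443),(470,443),(400,388),(400,498)]),.08);print(b,b.mean(0))
b=onz("top",T([(627,88),(752,88),(690,29),(690,147)]),.08);print(b,b.mean(0))
# masks: grip outline in side at mid height
s=cv2.imread("pics/side0.png")[:,:,::-1]
print([onz("side",[x[2]],.103)[0] for x in blobs(red(s))[0]])
# dark body tops
print(onz("top",T([(112,107),(228,97),(347,87)]),.072))
E
```

```text
nose [0.5593 0.1558 0.1407] 0.0007334618367393778
nose [0.566  0.0707 0.135 ] 0.0007197506940738146
nose [ 0.5728 -0.0146  0.1355] 0.0018617661304175502
rim [ 0.5749 -0.2574  0.0742] 5.113161022669759e-05
corner [ 0.6109 -0.0628  0.0604] 0.00143320471246909 (array([ 0.5451, -0.0665,  0.0609]), np.float64(0.003858691766915084)) (array([0.5219, 0.2029, 0.0537]), np.float64(3.792813946047159e-05))
[[ 0.5923  0.2072  0.06  ]
 [ 0.6116 -0.0631  0.06  ]
 [ 0.5434 -0.0656  0.06  ]
 [ 0.5218  0.2009  0.06  ]] [0.5673 0.0698 0.06  ] [np.float64(0.07072502692043539), np.float64(0.27092681732243934), np.float64(0.06830482380625331), np.float64(0.26742339820107486)]
yaw 4.358825065734006
[[ 0.5363 -0.24    0.08  ]
 [ 0.6076 -0.2826  0.08  ]
 [ 0.5978 -0.2251  0.08  ]
 [ 0.5478 -0.2938  0.08  ]] [ 0.5724 -0.2604  0.08  ]
[[ 0.5742 -0.2113  0.08  ]
 [ 0.5747 -0.3006  0.08  ]
 [ 0.6164 -0.2565  0.08  ]
 [ 0.5329 -0.2557  0.08  ]] [ 0.5746 -0.256   0.08  ]
[array([0.5564, 0.1503, 0.103 ]), array([0.5634, 0.0663, 0.103 ]), array([ 0.5705, -0.0179,  0.103 ])]
[[ 0.5595  0.1521  0.072 ]
 [ 0.567   0.0699  0.072 ]
 [ 0.5745 -0.0141  0.072 ]]
```

```bash
R='{"linear":[0,0,0],"roll":-0.95}'; python3 -m jog '[{"linear":[0,0,0],"roll":-0.95},{"linear":[0,0,0],"roll":-0.95},{"linear":[0,0,0],"roll":-0.95},{"linear":[0,0,0],"roll":-0.95},{"linear":[0,0,0],"roll":-0.95},{"linear":[0,0,0],"roll":-0.95},{"linear":[0,0,0],"roll":-0.95},{"linear":[0,0,0],"roll":-0.95},{"linear":[0,0,0],"roll":-0.95},{"linear":[0,0,0],"roll":-0.95},{"linear":[0,0,0],"roll":-0.95},{"linear":[0,0,0],"roll":-0.95}]' 0.05 20
python3 -m jog '[{"linear":[0,0,0],"roll":-0.95},{"linear":[0,0,0],"roll":-0.95},{"linear":[0,0,0],"roll":-0.95},{"linear":[0,0,0],"roll":-0.95},{"linear":[0,0,0],"roll":-0.95},{"linear":[0,0,0],"roll":0}]'
```

```text
time_s: 1.1
position: [0.1311, -0.5339, 0.21]
tool_rot: [[0.325, 0.946, -0.0], [0.946, -0.325, 0.001], [0.001, -0.0, -1.0]]
ft_force: [-0.3, 0.4, 0.2]
grip_width: 0.0452
gripper_force: 0.0
time_s: 1.6
position: [0.1312, -0.5339, 0.2101]
tool_rot: [[-0.082, 0.997, 0.0], [0.997, 0.082, 0.001], [0.001, 0.0, -1.0]]
ft_force: [-0.4, 0.0, -0.2]
grip_width: 0.045
gripper_force: 0.0
```

```bash
python3 -m jog '[{"linear":[0.5,0.5,0]},{"linear":[0.7,0.7,0]},{"linear":[0.7,0.7,0]},{"linear":[0.7,0.7,0]},{"linear":[0.7,0.7,0]},{"linear":[0.7,0.7,0]},{"linear":[0.7,0.7,0]},{"linear":[0.7,0.7,0]},{"linear":[0.7,0.7,0]},{"linear":[0.7,0.7,0]},{"linear":[0.7,0.7,0]},{"linear":[0.7,0.7,0]}]'
python3 -m jog '[{"linear":[0.7,0.7,0]},{"linear":[0.7,0.7,0]},{"linear":[0.7,0.7,0]},{"linear":[0.7,0.7,0]},{"linear":[0.7,0.7,0]},{"linear":[0.35,0.36,0]},{"linear":[0,0,0]},{"linear":[0,0,0]}]'
```

```text
invalid input
invalid input
```

```bash
python3 -m jog '[{"linear":[0.5,0.5,0],"roll":0},{"linear":[0.7,0.7,0],"roll":0},{"linear":[0.7,0.7,0],"roll":0},{"linear":[0.7,0.7,0],"roll":0},{"linear":[0.7,0.7,0],"roll":0},{"linear":[0.7,0.7,0],"roll":0},{"linear":[0.7,0.7,0],"roll":0},{"linear":[0.7,0.7,0],"roll":0},{"linear":[0.7,0.7,0],"roll":0},{"linear":[0.7,0.7,0],"roll":0},{"linear":[0.7,0.7,0],"roll":0},{"linear":[0.7,0.7,0],"roll":0}]'
python3 -m jog '[{"linear":[0.7,0.7,0],"roll":0},{"linear":[0.7,0.7,0],"roll":0},{"linear":[0.7,0.7,0],"roll":0},{"linear":[0.7,0.7,0],"roll":0},{"linear":[0.7,0.7,0],"roll":0},{"linear":[0.35,0.36,0],"roll":0},{"linear":[0,0,0],"roll":0},{"linear":[0,0,0],"roll":0}]'
```

```text
time_s: 2.6
position: [0.433, -0.1793, 0.2104]
tool_rot: [[-0.076, 0.997, -0.0], [0.997, 0.076, -0.0], [-0.0, -0.0, -1.0]]
ft_force: [0.3, -0.5, -0.1]
grip_width: 0.0448
gripper_force: 0.0
time_s: 3.27
position: [0.5739, -0.0146, 0.2097]
tool_rot: [[-0.079, 0.997, -0.001], [0.997, 0.079, 0.0], [0.0, -0.001, -1.0]]
ft_force: [-0.5, -0.1, -0.3]
grip_width: 0.0449
gripper_force: 0.0
```

```bash
python3 -m jog '[{"linear":[0,-0.03,0.5],"roll":0},{"linear":[0,0,0.7],"roll":0},{"linear":[0,0,0.5],"roll":0},{"linear":[0,0,0.4],"roll":0},{"linear":[0,0,0.4],"roll":0},{"linear":[0,0,0.3],"roll":0},{"linear":[0,0,0],"roll":0},{"linear":[0,0,0],"roll":0}]'
python3 - <<'E'
from h import *
for n in("side","top"):
    cv2.imwrite(f"pics/{n}1.png",optics.get_image(n)[:,:,::-1])
s=cv2.imread("pics/side1.png")[110:210,160:290];t=cv2.imread("pics/top1.png")[140:240,160:290]
cv2.imwrite("pics/c1.png",cv2.resize(np.hstack([s,t]),None,fx=3,fy=3,interpolation=cv2.INTER_CUBIC))
E
```

```text
time_s: 3.93
position: [0.5721, -0.0164, 0.0985]
tool_rot: [[-0.077, 0.997, -0.001], [0.997, 0.077, 0.0], [0.0, -0.001, -1.0]]
ft_force: [0.2, 0.7, -0.7]
grip_width: 0.045
gripper_force: 0.0
```

View pics/c1.png

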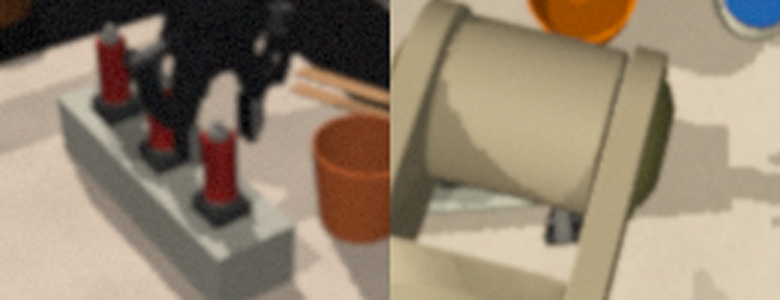

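```bash
python3 - <<'E'
from h import *
s=env.observe();p=s["position"];y=s["tool_rot"][:,1]
P=[p,p+y*.0225,p-y*.0225,p+y*.0225+[0,0,.02],p-y*.0225+[0,0,.02],[.5725,-.0147,.144],[.566,.07,.144]]
print(((proj("side",P)-[160,110])*3).round())
E
```

```text
[[221. 171.]
 [245. 160.]
 [196. 181.]
 [244. 140.]
 [195. 160.]
 [218. 122.]
 [160.  71.]]
```

```bash
python3 -m jog '[{"linear":[0,0,0],"roll":0},{"linear":[0,0,0],"roll":0},{"linear":[0,0,0],"roll":0},{"linear":[0,0,0],"roll":0}]' -0.2
for i in 1 2; do python3 -m jog '[{"linear":[0,0.025,0],"roll":0},{"linear":[0,0.025,0],"roll":0},{"linear":[0,0,0],"roll":0}]'; done
```

```text
time_s: 4.37
position: [0.5727, -0.0155, 0.0987]
tool_rot: [[-0.079, 0.997, 0.0], [0.997, 0.079, -0.0], [-0.0, 0.0, -1.0]]
ft_force: [-0.0, -0.9, -0.3]
grip_width: 0.0341
gripper_force: 0.0
time_s: 4.62
position: [0.5748, -0.0153, 0.0985]
tool_rot: [[-0.079, 0.997, 0.0], [0.997, 0.079, -0.0], [-0.0, 0.0, -1.0]]
ft_force: [0.3, 0.5, 0.9]
grip_width: 0.0341
gripper_force: 0.0
time_s: 4.87
position: [0.5768, -0.0152, 0.0984]
tool_rot: [[-0.079, 0.997, 0.0], [0.997, 0.079, 0.0], [0.0, 0.0, -1.0]]
ft_force: [-0.8, 0.0, -0.7]
grip_width: 0.0344
gripper_force: 0.0
```

```bash
for i in 1 2 ; do python3 -m jog '[{"linear":[0,0.025,0],"roll":0},{"linear":[0,0,0],"roll":0}]' | grep -E 'posi|ft_|width|time'; done
```

```text
time_s: 5.03
position: [0.5777, -0.0151, 0.0984]
ft_force: [-0.2, 0.4, 0.3]
grip_width: 0.0344
time_s: 5.2
position: [0.5788, -0.015, 0.0984]
ft_force: [0.2, -0.6, -0.6]
grip_width: 0.0344
```

```bash
for i in 1 2 ; do python3 -m jog '[{"linear":[0,0.025,0],"roll":0},{"linear":[0,0,0],"roll":0}]' | grep -E 'posi|ft_|width|time'; done
```

```text
time_s: 5.37
position: [0.5798, -0.0149, 0.0985]
ft_force: [0.9, -0.7, -0.2]
grip_width: 0.0344
time_s: 5.53
position: [0.5808, -0.0149, 0.0984]
ft_force: [-0.1, 0.1, -0.4]
grip_width: 0.0336
```

```bash
for i in 1 2 3; do python3 -m jog '[{"linear":[0,0.0125,0],"roll":0},{"linear":[0,0.0125,0],"roll":0},{"linear":[0,0,0],"roll":0}]' | grep -E 'posi|ft_|width|time'; done; python3 - <<'E'
from h import *
im=optics.get_image("side");cv2.imwrite("pics/side2.png",im[:,:,::-1])
print([(x[1].tolist(),x[2].round(1).tolist()) for x in blobs(red(im),15)[0]])
cv2.imwrite("pics/c2.png",cv2.resize(im[110:210,160:290,::-1],None,fx=5,fy=5,interpolation=cv2.INTER_CUBIC))
E
```

```text
time_s: 5.78
position: [0.5817, -0.0148, 0.0984]
ft_force: [0.4, 0.6, 0.2]
grip_width: 0.0337
time_s: 6.03
position: [0.5827, -0.0147, 0.0984]
ft_force: [-0.2, 0.0, 0.5]
grip_width: 0.0346
time_s: 6.28
position: [0.5837, -0.0146, 0.0984]
ft_force: [0.3, -0.2, -0.8]
grip_width: 0.0343
[([193, 124, 10, 21, 156], [197.4, 134.2]), ([209, 138, 11, 22, 148], [213.5, 150.2]), ([229, 154, 12, 23, 172], [234.7, 166.7])]
```

View pics/c2.png

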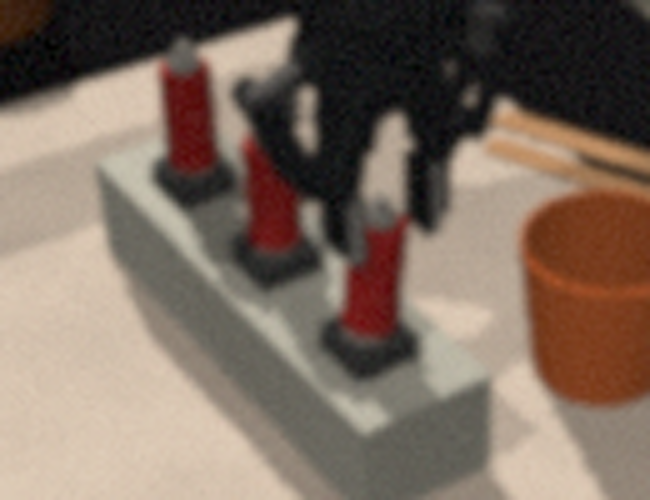

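The picture shows the -y grip (crop 375,275) leaning away from upright under the finger, with no measurable force, so this one has play. Now I rock it back past upright.

```bash
python3 -m jog '[{"linear":[0,-0.03,0],"roll":0},{"linear":[0,-0.03,0],"roll":0},{"linear":[0,-0.03,0],"roll":0},{"linear":[0,-0.03,0],"roll":0},{"linear":[0,-0.03,0],"roll":0},{"linear":[0,-0.03,0],"roll":0},{"linear":[0,-0.03,0],"roll":0},{"linear":[0,-0.03,0],"roll":0},{"linear":[0,-0.03,0],"roll":0},{"linear":[0,0,0],"roll":0}]'| grep -E 'posi|ft_|width|time'
for i in 1 2 3; do python3 -m jog '[{"linear":[0,-0.025,0],"roll":0},{"linear":[0,-0.025,0],"roll":0},{"linear":[0,0,0],"roll":0}]' | grep -E 'posi|ft_|width|time'; done
```

```text
time_s: 7.17
position: [0.5726, -0.0155, 0.0984]
ft_force: [0.5, 0.5, 0.2]
grip_width: 0.0338
time_s: 7.42
position: [0.5707, -0.0156, 0.0984]
ft_force: [0.5, 0.3, 0.1]
grip_width: 0.0338
time_s: 7.67
position: [0.5686, -0.0158, 0.0984]
ft_force: [0.4, -0.1, -0.6]
grip_width: 0.0345
time_s: 7.92
position: [0.5667, -0.016, 0.0984]
ft_force: [-1.1, 0.7, 0.0]
grip_width: 0.0338
```

```bash
for i in 1 2 3 4; do python3 -m jog '[{"linear":[0,-0.0125,0],"roll":0},{"linear":[0,-0.0125,0],"roll":0},{"linear":[0,0,0],"roll":0}]' | grep -E 'posi|ft_|width|time'; done; python3 - <<'E'
from h import *
im=optics.get_image("side");cv2.imwrite("pics/side3.png",im[:,:,::-1])
print([(x[1].tolist(),x[2].round(1).tolist()) for x in blobs(red(im),15)[0]])
cv2.imwrite("pics/c3.png",cv2.resize(im[110:210,160:290,::-1],None,fx=5,fy=5,interpolation=cv2.INTER_CUBIC))
E
```

```text
time_s: 8.17
position: [0.5658, -0.016, 0.0984]
ft_force: [-0.7, -0.7, 0.2]
grip_width: 0.0342
time_s: 8.42
position: [0.5648, -0.0161, 0.0984]
ft_force: [0.7, -0.4, 0.2]
grip_width: 0.0343
time_s: 8.67
position: [0.5638, -0.0162, 0.0984]
ft_force: [-0.4, 0.3, 1.3]
grip_width: 0.034
time_s: 8.92
position: [0.5628, -0.0162, 0.0984]
ft_force: [0.2, 0.2, 0.7]
grip_width: 0.0341
[([193, 124, 10, 21, 120], [196.8, 134.3]), ([210, 152, 6, 8, 36], [212.5, 156.0]), ([226, 154, 12, 25, 190], [231.5, 167.5])]
```

View pics/c3.png

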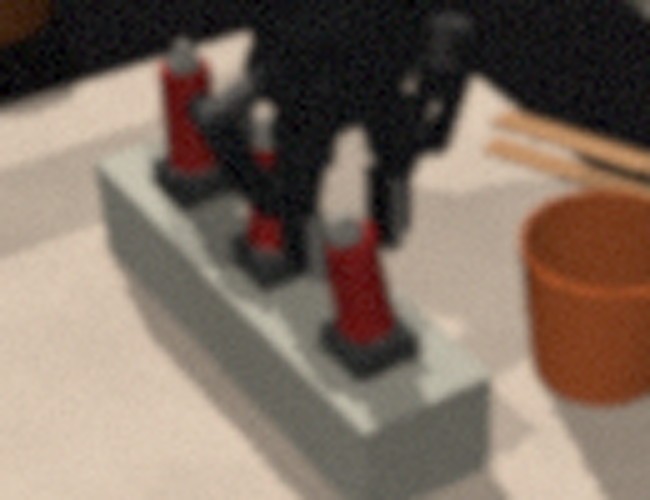

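The grip (crop 357,290) now leans toward the robot past upright, again at no force, so the -y pen is the loose one. Next I recentre, clamp and lift.

```bash
python3 -m jog '[{"linear":[0,0.03,0],"roll":0},{"linear":[0,0.03,0],"roll":0},{"linear":[0,0.03,0],"roll":0},{"linear":[0,0.03,0],"roll":0},{"linear":[0,0.03,0],"roll":0},{"linear":[0,0.03,0],"roll":0},{"linear":[0,0.03,0],"roll":0},{"linear":[0,0.03,0],"roll":0},{"linear":[0,0.015,0],"roll":0},{"linear":[0,0,0],"roll":0}]'| grep -E 'posi|ft_|width|time'
python3 -m jog '[{"linear":[0,0,0],"roll":0},{"linear":[0,0,0],"roll":0},{"linear":[0,0,0],"roll":0},{"linear":[0,0,0],"roll":0},{"linear":[0,0,0],"roll":0},{"linear":[0,0,0],"roll":0}]' -0.8 80
python3 -m jog '[{"linear":[0,0,-0.05],"roll":0},{"linear":[0,0,-0.1],"roll":0},{"linear":[0,0,-0.1],"roll":0},{"linear":[0,0,0],"roll":0}]'| grep -E 'posi|ft_|width|time'
```

```text
time_s: 9.8
position: [0.5732, -0.0154, 0.0984]
ft_force: [0.1, 0.5, -0.4]
grip_width: 0.0341
time_s: 10.3
position: [0.5733, -0.0155, 0.0989]
tool_rot: [[-0.079, 0.997, 0.001], [0.997, 0.079, -0.0], [-0.0, 0.001, -1.0]]
ft_force: [-1.0, -0.1, 5.4]
grip_width: 0.0243
gripper_force: 78.4
time_s: 10.63
position: [0.5732, -0.0155, 0.109]
ft_force: [0.0, 0.2, -3.5]
grip_width: 0.0245
```

```bash
python3 -m jog '[{"linear":[0,0,-0.1],"roll":0},{"linear":[0,0,-0.15],"roll":0},{"linear":[0,0,-0.15],"roll":0},{"linear":[0,0,-0.2],"roll":0},{"linear":[0,0,-0.2],"roll":0},{"linear":[0,0,-0.2],"roll":0},{"linear":[0,0,-0.2],"roll":0},{"linear":[0,0,-0.15],"roll":0},{"linear":[0,0,-0.1],"roll":0},{"linear":[0,0,-0.05],"roll":0},{"linear":[0,0,0],"roll":0}]'
python3 - <<'E'
from h import *
s=optics.get_image("side");t=optics.get_image("top")
cv2.imwrite("pics/c4.png",cv2.resize(s[60:220,160:330,::-1],None,fx=3.7,fy=3.7,interpolation=cv2.INTER_CUBIC))
E
```

```text
time_s: 11.55
position: [0.5731, -0.0155, 0.1688]
tool_rot: [[-0.079, 0.997, 0.0], [0.997, 0.079, -0.0], [-0.0, 0.0, -1.0]]
ft_force: [0.0, 0.6, -2.9]
grip_width: 0.0248
gripper_force: 78.7
```

View pics/c4.png

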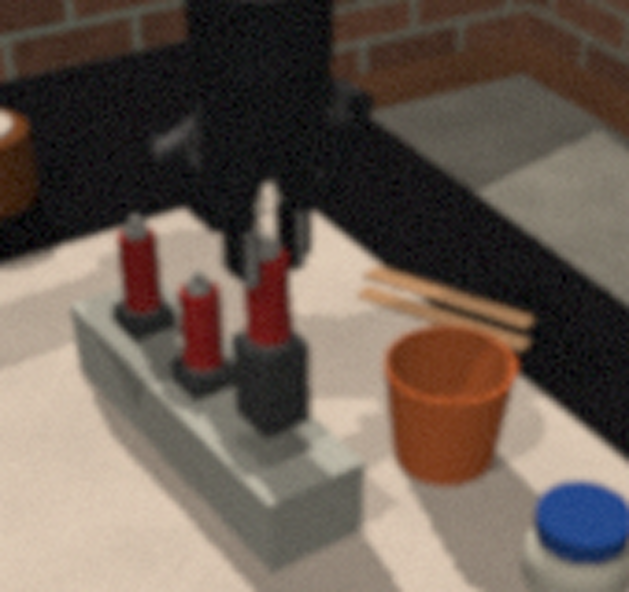

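```bash
python3 - <<'E'
from h import *
for z in (.065,.07,.075,.08,.085): print(z,((proj("side",[[.573-.0165,-.0150-.0194,z],[.573,-.015,z+.134]])-[160,60])*3.7).round(0).tolist())
E
```

```text
0.065 [[264.0, 462.0], [267.0, 257.0]]
0.07 [[264.0, 456.0], [266.0, 250.0]]
0.075 [[264.0, 450.0], [266.0, 242.0]]
0.08 [[264.0, 444.0], [266.0, 234.0]]
0.085 [[263.0, 438.0], [266.0, 227.0]]
```

```bash
python3 -m jog '[{"linear":[0,0,-0.1],"roll":0},{"linear":[0,0,-0.15],"roll":0},{"linear":[0,0,-0.2],"roll":0},{"linear":[0,0,-0.25],"roll":0},{"linear":[0,0,-0.25],"roll":0},{"linear":[0,0,-0.25],"roll":0},{"linear":[0,0,-0.25],"roll":0},{"linear":[0,0,-0.25],"roll":0},{"linear":[0,0,-0.2],"roll":0},{"linear":[0,0,-0.15],"roll":0},{"linear":[0,0,-0.1],"roll":0},{"linear":[0,0,0],"roll":0}]' | grep -E 'posi|ft_|width|time'
python3 -m jog '[{"linear":[-0.1,-0.025,0],"roll":0},{"linear":[-0.2,-0.025,0],"roll":0},{"linear":[-0.3,-0.025,0],"roll":0},{"linear":[-0.4,-0.025,0],"roll":0},{"linear":[-0.4,-0.025,0],"roll":0},{"linear":[-0.4,-0.025,0],"roll":0},{"linear":[-0.4,-0.025,0],"roll":0},{"linear":[-0.4,-0.025,0],"roll":0},{"linear":[-0.4,-0.025,0],"roll":0},{"linear":[-0.4,-0.025,0],"roll":0},{"linear":[-0.4,-0.025,0],"roll":0},{"linear":[-0.4,-0.025,0],"roll":0}]' | grep -E 'posi|ft_|width|time'
python3 -m jog '[{"linear":[-0.4,-0.025,0],"roll":0},{"linear":[-0.4,-0.025,0],"roll":0},{"linear":[-0.4,-0.025,0],"roll":0},{"linear":[-0.3,-0.025,0],"roll":0},{"linear":[-0.2,-0.025,0],"roll":0},{"linear":[-0.12,-0.025,0],"roll":0},{"linear":[0,0,0],"roll":0},{"linear":[0,0,0],"roll":0}]'
python3 - <<'E'
from h import *
s=optics.get_image("side");t=optics.get_image("top")
cv2.imwrite("pics/c5.png",cv2.resize(np.hstack([s[90:310,200:360],t[120:340,240:400]])[:,:,::-1],None,fx=2.5,fy=2.5,interpolation=cv2.INTER_CUBIC))
E
```

```text
time_s: 12.65
position: [0.5733, -0.0155, 0.2553]
ft_force: [0.0, 0.2, -2.7]
grip_width: 0.0247
time_s: 13.65
position: [0.5742, -0.1857, 0.2542]
ft_force: [-0.2, 0.9, -2.2]
grip_width: 0.0249
time_s: 14.32
position: [0.5742, -0.2566, 0.2544]
tool_rot: [[-0.079, 0.997, -0.0], [0.997, 0.079, 0.0], [0.0, -0.0, -1.0]]
ft_force: [-0.5, 0.3, -1.8]
grip_width: 0.0248
gripper_force: 78.8
```

View pics/c5.png

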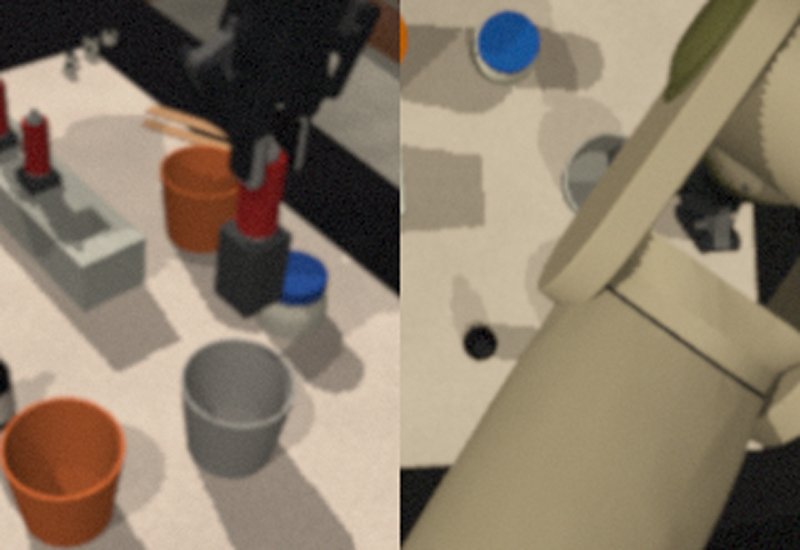

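```bash
python3 - <<'E'
from h import *
p=np.array([.5742,-.2566,0])
print(((proj("side",[p+[-.0165,-.0194,.166],p+[-.0165,-.0194,.228],p+[.0194,-.0165,.166],p+[-.0194,.0165,.166],p+[0,0,.228],p+[0,0,.288],p+[0,0,.005]])-[200,90])*2.5).round(0).tolist())
E
```

```text
[[246.0, 325.0], [255.0, 256.0], [285.0, 303.0], [212.0, 294.0], [257.0, 231.0], [268.0, 155.0], [228.0, 437.0]]
```

```bash
python3 -m jog '[{"linear":[0,0,0.1],"roll":0},{"linear":[0,0,0.2],"roll":0},{"linear":[0,0,0.3],"roll":0},{"linear":[0,0,0.4],"roll":0},{"linear":[0,0,0.4],"roll":0},{"linear":[0,0,0.4],"roll":0},{"linear":[0,0,0.4],"roll":0},{"linear":[0,0,0.4],"roll":0},{"linear":[0,0,0.4],"roll":0},{"linear":[0,0,0.3],"roll":0},{"linear":[0,0,0.2],"roll":0},{"linear":[0,0,0.1],"roll":0}]' | grep -E 'posi|ft_|width|time'
for i in 1 2 3 4; do python3 -m jog '[{"linear":[0,0,0.025],"roll":0},{"linear":[0,0,0.025],"roll":0},{"linear":[0,0,0.0],"roll":0}]' | grep -E 'posi|ft_|width'; done
```

```text
time_s: 15.42
position: [0.5737, -0.2564, 0.1089]
ft_force: [0.0, 0.7, -2.7]
grip_width: 0.0245
position: [0.5745, -0.257, 0.109]
ft_force: [-1.1, -0.4, -3.2]
grip_width: 0.0246
position: [0.5742, -0.2569, 0.1066]
ft_force: [-0.4, 0.6, -2.4]
grip_width: 0.0244
position: [0.5741, -0.2568, 0.1042]
ft_force: [-0.1, -0.4, -3.8]
grip_width: 0.0247
position: [0.5741, -0.2569, 0.1022]
ft_force: [-0.2, -0.7, -2.9]
grip_width: 0.0246
```

```bash
for i in 1 2 3 ; do python3 -m jog '[{"linear":[0,0,0.025],"roll":0},{"linear":[0,0,0.025],"roll":0},{"linear":[0,0,0.0],"roll":0}]' | grep -E 'posi|ft_|width'; done
```

```text
position: [0.5741, -0.2569, 0.1002]
ft_force: [0.1, 0.5, -2.9]
grip_width: 0.0246
position: [0.5741, -0.2569, 0.0982]
ft_force: [-0.2, -0.2, -2.4]
grip_width: 0.0245
position: [0.5741, -0.2569, 0.0962]
ft_force: [-0.4, 0.8, -2.9]
grip_width: 0.025
```

```bash
for i in 1 2 ; do python3 -m jog '[{"linear":[0,0,0.025],"roll":0},{"linear":[0,0,0.0],"roll":0}]' | grep -E 'posi|ft_|width'; done
```

```text
position: [0.5741, -0.2569, 0.0952]
ft_force: [-0.4, -0.3, -3.2]
grip_width: 0.0244
position: [0.5741, -0.2569, 0.0943]
ft_force: [0.2, 0.5, -2.1]
grip_width: 0.0243
```

```bash
for i in 1 2 3 4 ; do python3 -m jog '[{"linear":[0,0,0.025],"roll":0},{"linear":[0,0,0.0],"roll":0}]' | grep -E 'posi|ft_'; done
```

```text
position: [0.5741, -0.2569, 0.0933]
ft_force: [-0.3, -1.0, -1.7]
position: [0.5745, -0.257, 0.0929]
ft_force: [0.8, -0.8, 0.8]
position: [0.5746, -0.2572, 0.0929]
ft_force: [-1.8, 1.3, 7.0]
position: [0.5748, -0.2574, 0.0928]
ft_force: [-2.6, 2.1, 13.8]
```

```bash
python3 -m jog '[{"linear":[0,0,-0.04],"roll":0},{"linear":[0,0,0],"roll":0},{"linear":[0,0,0],"roll":0}]' | grep -E 'posi|ft_'
python3 -m jog '[{"linear":[0,0,0],"roll":0},{"linear":[0,0,0],"roll":0},{"linear":[0,0,0],"roll":0},{"linear":[0,0,0],"roll":0},{"linear":[0,0,0],"roll":0},{"linear":[0,0,0],"roll":0}]' 0.1 20
python3 -m jog '[{"linear":[0,0,-0.1],"roll":0},{"linear":[0,0,-0.2],"roll":0},{"linear":[0,0,-0.2],"roll":0},{"linear":[0,0,-0.3],"roll":0},{"linear":[0,0,-0.4],"roll":0},{"linear":[0,0,-0.6],"roll":0},{"linear":[0,0,-0.8],"roll":0},{"linear":[0,0,-0.8],"roll":0},{"linear":[0,0,-0.4],"roll":0},{"linear":[0,0,0],"roll":0},{"linear":[0,0,0],"roll":0}]' | grep -E 'posi|ft_|time'
python3 - <<'E'
from h import *
s=optics.get_image("side")
cv2.imwrite("pics/c6.png",cv2.resize(s[90:330,130:440,::-1],None,fx=2.5,fy=2.5,interpolation=cv2.INTER_CUBIC))
E
```

```text
position: [0.5743, -0.2573, 0.0928]
ft_force: [-1.3, -0.2, 7.0]
time_s: 18.92
position: [0.5742, -0.2569, 0.0919]
tool_rot: [[-0.079, 0.997, -0.0], [0.997, 0.079, 0.0], [0.0, -0.0, -1.0]]
ft_force: [-0.2, 0.3, -0.0]
grip_width: 0.0471
gripper_force: 0.0
time_s: 19.83
position: [0.5743, -0.2569, 0.2452]
ft_force: [-0.9, -0.3, -1.0]
```

View pics/c6.png

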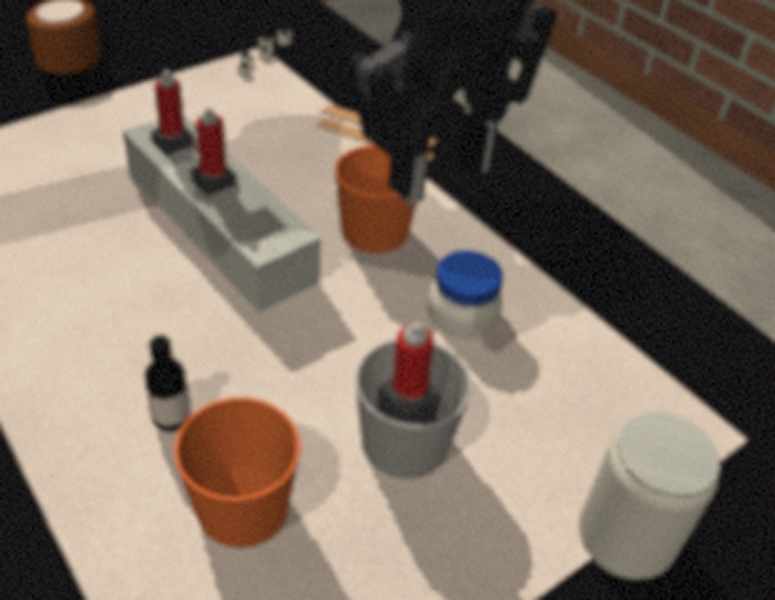

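The pen stands upright in the steel beaker (crop 412,385). The two sound pens are still seated at crop (170,115) and (210,150), everything else is in place, and the gripper is clear, so I'm handing in.

```bash
python3 -c "
from rig import env
print(env.close_job())"
```

```text
the job is handed in; nothing more can be done
None
```

I rocked the pen in the robot's-right (-y) pocket both ways, felt free play in it, and set it upright in the steel beaker. The other two pens were not rocked because the first one tested was loose; they stayed seated. The job was handed in at about 20 s.

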